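Refill the chocolate tin and present its cap

TASK

Refill the aluminium tin: pour all five chocolates out of the steel cup into it and stand the cup back upright on the coasters. Then take the tin's twist cap, carry it up and over the tape dispenser, and finish while still holding it level and centred over the tin's open mouth, about 10 mm above the rim and not touching it, so that I can twist the tin up into it. Leave the tape dispenser, the tumbler and the fan base where they stand, and keep the tin upright.

Things in the scene. Friction and masses are not known exactly. Their poses are not given: they have to be found in the camera images.
- tin: Round open aluminium tin standing on the desk, 100 mm in diameter, 72 mm high to the rim; the mouth is 88 mm across inside, floor 3 mm thick. It weighs about 190 g. Origin: centre of its underside; z up.
- cap: The tin's aluminium twist cap, lying on the desk the right way up (hollow side down) on the other side of the tape dispenser from the tin. Skirt 103 mm in diameter and 17 mm high; in its middle rises a round grip crown, 58 mm in diameter, from 17 mm to 40 mm above the underside. Hollow below: it would go over the tin's neck. About 70 g. Origin: centre of its underside (the lower edge of the skirt); z up.
- cup: Steel measuring cup on the coasters, 52 mm high, 68 mm wide at the foot, 86 mm at the rim. Its straight level round handle, 12 mm thick, points along the cup's -x (roughly towards the robot), axis 44 mm above the underside, 42 to 134 mm from the cup's axis. About 140 g. It holds five chocolates, which roll out as it is tipped to 90 degrees and on to about 105. Origin: centre of its underside; z up.
- coasters: Neat stack of five round wooden coasters that moves as one, 96 mm in diameter, 40 mm high, about 500 g. Origin: centre of its underside; z up.
- dispenser: Stainless steel tape dispenser on the desk, 140 mm long (its x), 56 mm wide, 76 mm high at the tape roll, which is at its +x end; 700 g. It stands between the cap and the tin, lengthways away from the robot. Origin: centre of its underside.
- tumbler: Empty glass tumbler, 74 mm in diameter at the rim, 92 mm high. Origin: centre of its underside.
- fan_base: White plastic base of a desk fan: a round foot 156 mm in diameter with a thin upright neck, 128 mm high. Origin: centre of its underside.
- choc1_center (a point): Centre of chocolate 1 of five: a loose hard chocolate-coated ball, 22 mm in diameter, 10 g, lying in the cup at the start.
- choc2_center (a point): Centre of chocolate 2 of five: a loose hard chocolate-coated ball, 22 mm in diameter, 10 g, lying in the cup at the start.
- choc3_center (a point): Centre of chocolate 3 of five: a loose hard chocolate-coated ball, 22 mm in diameter, 10 g, lying in the cup at the start.
- choc4_center (a point): Centre of chocolate 4 of five: a loose hard chocolate-coated ball, 22 mm in diameter, 10 g, lying in the cup at the start.
- choc5_center (a point): Centre of chocolate 5 of five: a loose hard chocolate-coated ball, 22 mm in diameter, 10 g, lying in the cup at the start.

How it is judged:
On the way, in this order (a step that is already met when the one before it is completed fails the run):
1. the cup is tipped over beside the tin, above its rim, to pour (angle between cup's own z axis and vertical above 1 rad and horizontal distance between cup and tin below 0.15 m and height (world z) of cup above 0.06 m), for 0.02 s.
2. all five chocolates are in the tin (horizontal distance between each of choc1_center, choc2_center, choc3_center, choc4_center, choc5_center and tin below 0.046 m and z of choc1_center in the frame of tin between 0 and 0.068 m and z of choc2_center in the frame of tin between 0 and 0.068 m and z of choc3_center in the frame of tin between 0 and 0.068 m and z of choc4_center in the frame of tin between 0 and 0.068 m and z of choc5_center in the frame of tin between 0 and 0.068 m), for 0.2 s.
3. the cup stands upright on the coasters again, let go (angle between cup's own z axis and vertical below 0.12 rad and horizontal distance between cup and coasters below 0.03 m and z of cup in the frame of coasters between 0.034 and 0.046 m and contact force between the fingers and cup below 0.05 N and linear speed of cup below 0.02 m/s), for 0.2 s.
4. the cap passes over the tape dispenser, higher than its top (horizontal distance between cap and dispenser below 0.11 m and height (world z) of cap above 0.078 m), for 0.02 s.
At the end, for the whole second after the job is handed in: Five chocolates in the upright tin; cup let go, upright (7 degrees) on the coasters within 30 mm of their centre. Cap held in the fingers, still, level (7 degrees), centred over the tin within 8 mm, its lower edge 3 to 20 mm above the rim, not touching it (all of step 2 and all of step 3 and angle between tin's own z axis and vertical below 0.1 rad and height (world z) of tin below 0.01 m and horizontal distance between cap and tin below 0.008 m and z of cap in the frame of tin between 0.075 and 0.092 m and angle between cap's own z axis and vertical below 0.12 rad and linear speed of cap below 0.02 m/s and contact force between cap and tin below 0.05 N and contact force between the fingers and cap above 0.5 N); the arm keeps its last pose, push and grip.
It fails at once if the tape dispenser is moved more than 15 mm (distance of dispenser from where it was at the start of the episode above 0.015 m).
It fails at once if the tumbler is moved more than 15 mm (distance of tumbler from where it was at the start of the episode above 0.015 m).
It fails at once if the fan base is moved more than 15 mm (distance of fan_base from where it was at the start of the episode above 0.015 m).
It fails at once if the tin is tipped over (angle between tin's own z axis and vertical above 0.4 rad).
It also fails if it takes over 72 s, if anything falls off the work surface, if the arm or the gripper's body presses on something with over 40 N, if the wrist force passes 120 N, or if a joint passes its speed limit or range.

ROBOT

A 6-joint arm with a two-finger parallel gripper is mounted at the origin on the work surface. World frame = base frame: x ahead of the robot, y to its left, z up, the work surface at z = 0. Lengths are in m, angles in rad, forces in N, time in s.
With the tool pointing down it reaches from about 0.3 to 0.825 m from the base axis. Payload 5.4 kg.
Tool frame: the origin (TCP) lies at the very end of the fingers, on their centre line; the grasp point (between the pads) lies 19 mm behind it; z points along the fingers, x is the direction in which the jaws open and shut, and the axes are right-handed (so a half turn about z gives the same grasp; the last joint's range is limited). The gripper opens to 92 mm and grips with 3 to 60 N. Pads are 20 mm wide; open, the fingers measure 128 mm over their backs; the gripper's body (75 mm by 189 mm) begins 69 mm behind the grasp point.
Start: joints at [-1.41, 0.158, 1.597, -0, 1.386, -0.21], TCP at [0.208, -0.536, 0.215] pointing down, gripper open.
Joint ranges: [-2.91, 2.91], [-0.94, 2.29], [0.18, 2.7], [-1.29, 4.43], [0.17, 2.64], [-3, 3]. Speed limits (rad/s): [2.57, 2.57, 3.14, 3.14, 3.14, 3.14].

INTERFACE

Orientations are given as a rotation vector (axis times angle).
In Python, from workcell import bot gives the robot as it stands. Calls block until the motion is done:
- bot.goto(position, orientation): joint-space move of the TCP to a pose.
- bot.line_to(position, rot=None, max_speed=0.15): straight line of the TCP; rot=None keeps the orientation; max_speed is the mean speed in m/s.
- bot.set_joints(angles): joint-space move.
- bot.set_gripper(opening, newtons=None): opening from 0.0 (shut) to 1.0 (fully open); newtons is the grip in N (None keeps the last); returns when the fingers have stopped.
- bot.hold(seconds).
- bot.inverse_kinematics(position, orientation): joint angles nearest the present ones, or None.
- bot.read_camera(name): name is "scene" or "side" or "wrist"; returns a dict with "pixels" (400x640x3 uint8, blue, green, red), "fx", "fy", "cx", "cy" (pixels), "R" (3x3) and "t" (3): a world point X has camera coordinates R X + t. Camera axes: x right, y down, z forward; pixel columns grow to the right and rows downward; lengths in m; the calibration is good to about 2 mm. A picture is of the moment at which its call begins. There is no depth.
A pose or a line that the arm cannot do raises bot.MotionError and nothing moves.
- bot.job_done(): hands the job in, once; it reports no verdict.
Readings, each from a call of its own:
- bot.current_clock(): time.
- bot.current_joints(): joint angles.
- bot.current_joint_vel(): joint speeds.
- bot.current_effort(): joint torques, N m.
- bot.current_ee_pos(): TCP position.
- bot.current_tool_rot(): TCP orientation.
- bot.current_contact_force(): force on the tool from outside, world axes, zero at the start.
- bot.current_ft_torque(): the same for the moment, N m.
- bot.current_opening(): opening from 0.0 (shut) to 1.0 (fully open).
Only numpy, scipy, OpenCV 4.12 (cv2) and the standard library are available. Lean on these libraries where they do the work, as an engineer would, in place of code of your own. Each camera call takes 0.05 s, during which the arm holds its last target.

## Working session

There is one attempt and no reset: what is moved stays moved. The work goes in short steps, each a Python script; the robot and the scene stay as the last script left them, time stands still between calls to the robot, and variables do not carry over. Pictures are saved under pics/ and viewed, and the job is handed in when it is done.

```bash
mkdir -p pics; ls; python3 - <<'E'
from workcell import bot
import cv2
for n in ["scene","side","wrist"]:
    c=bot.read_camera(n); cv2.imwrite(f"pics/a_{n}.png",c["pixels"])
    print(n,c["fx"],c["fy"],c["cx"],c["cy"],c["R"],c["t"])
print(bot.current_clock(),bot.current_tool_rot(),bot.current_ee_pos())
E
```

```text
pics
scene 504.64931150920546 504.64931150920546 325.9880003837403 206.38983042526576 [[-0.73559789  0.67714933 -0.01909277]
 [ 0.37988086  0.38900679 -0.83926411]
 [-0.56087991 -0.62461389 -0.54338864]] [ 0.47157846 -0.20168799  1.52382781]
side 420.59536000720624 420.59536000720624 321.10872668311833 208.58289416139806 [[-0.91238443 -0.40923624 -0.00896341]
 [-0.23798375  0.54814218 -0.80181287]
 [ 0.33304411 -0.72942844 -0.59750797]] [0.57566096 0.22765857 0.77009639]
wrist 302.1202994143122 302.1202994143122 319.77513463257736 200.7836337854073 [[ 0.3625241  -0.9319713  -0.00240098]
 [-0.89599637 -0.34923693  0.27427009]
 [-0.25645036 -0.09727825 -0.9616497 ]] [-0.57414487 -0.03193768  0.39075648]
0.15 [-2.59206408e+00  1.77329504e+00  1.60354548e-03] [ 0.20824513 -0.53544066  0.21386286]
```

View pics/a_scene.png

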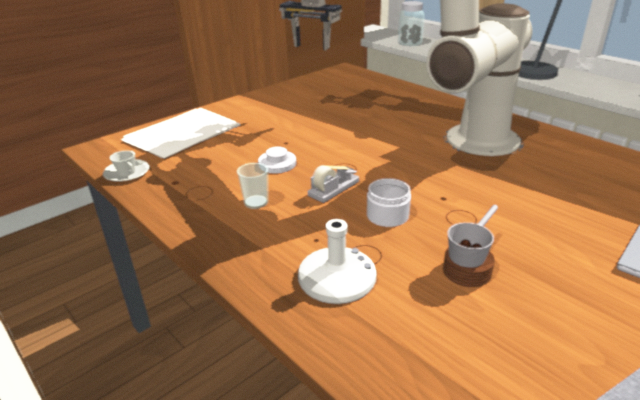

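View pics/a_side.png

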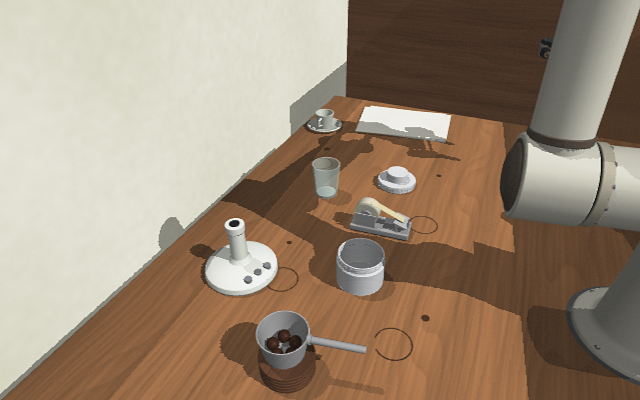

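View pics/a_wrist.png

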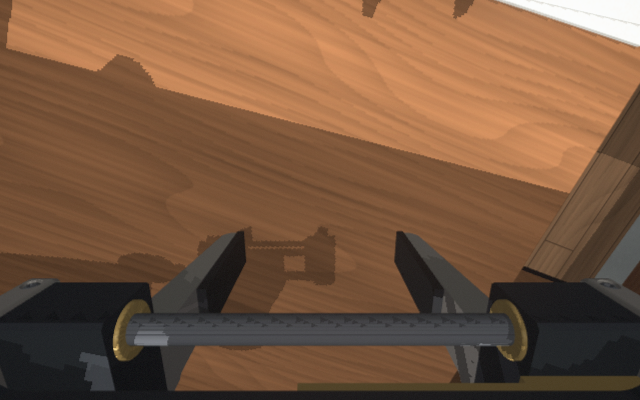

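The scene view shows the cup at about (469,245), the tin (389,200), dispenser (333,182), cap (277,159), tumbler (254,185) and fan base (338,270). The side view shows the cup at (284,345), with its handle to (365,348), the tin (360,267) and the cap (397,180). I'll zoom in on these to measure them.

```bash
python3 - <<'E'
import cv2,numpy as np
s=cv2.imread("pics/a_scene.png"); d=cv2.imread("pics/a_side.png")
def crop(im,x0,y0,w,h,k): 
    return cv2.resize(im[y0:y0+h,x0:x0+w],None,fx=k,fy=k,interpolation=cv2.INTER_NEAREST)
cv2.imwrite("pics/b1.png",crop(s,230,130,200,150,4))
cv2.imwrite("pics/b2.png",crop(s,420,190,100,100,6))
cv2.imwrite("pics/b3.png",crop(d,300,140,150,160,5)[:,:800][:800][:600*2])
cv2.imwrite("pics/b3.png",crop(d,300,150,150,150,4))
cv2.imwrite("pics/b4.png",crop(d,240,300,140,100,5))
E
```

```text
(no output)
```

View pics/b1.png

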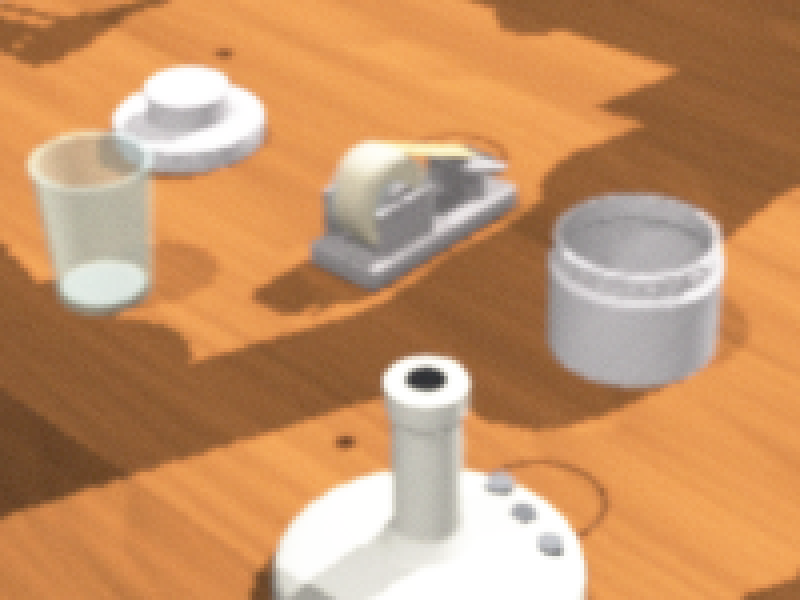

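View pics/b2.png

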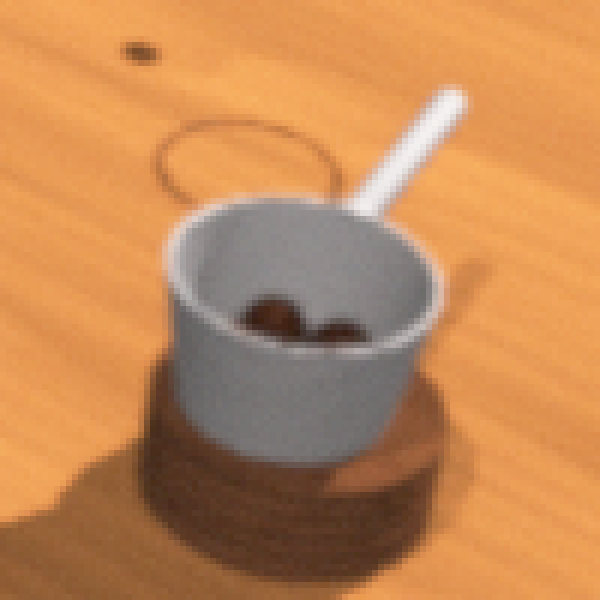

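View pics/b3.png

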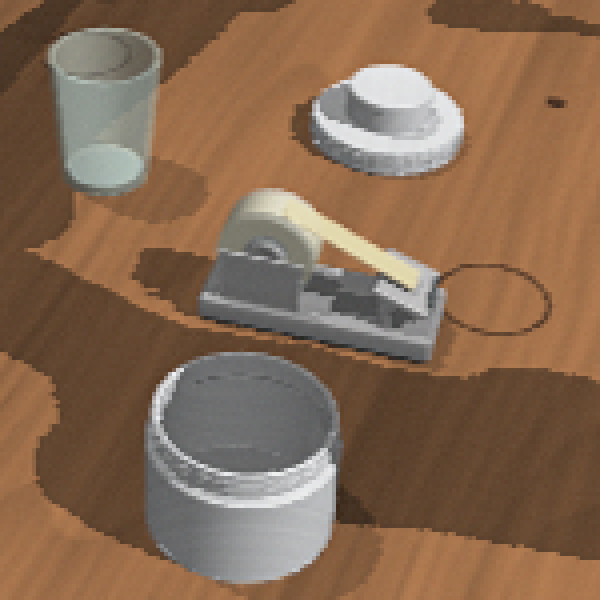

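View pics/b4.png

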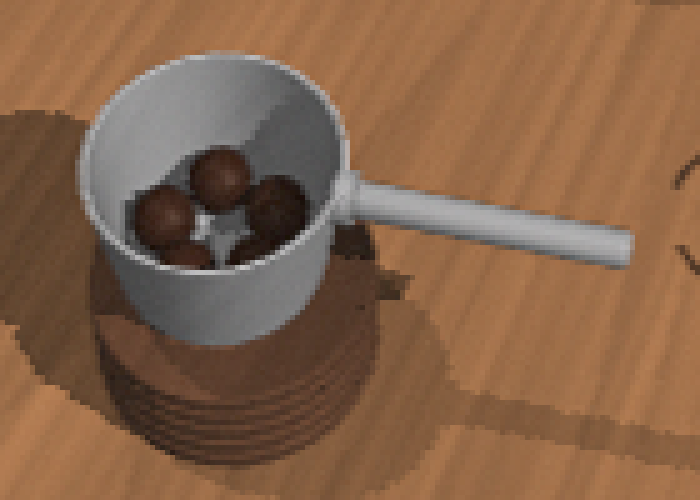

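```bash
cat > h.py <<'E'
import cv2,numpy as np
from scipy.optimize import least_squares
def cast(c,uv,z):
    uv=np.atleast_2d(uv).astype(float); R=np.array(c["R"]);t=np.array(c["t"])
    d=np.c_[(uv[:,0]-c["cx"])/c["fx"],(uv[:,1]-c["cy"])/c["fy"],np.ones(len(uv))]@R
    o=-R.T@t
    s=(z-o[2])/d[:,2]
    return o+s[:,None]*d
def proj(c,X):
    q=np.atleast_2d(X)@np.array(c["R"]).T+np.array(c["t"])
    return np.c_[c["fx"]*q[:,0]/q[:,2]+c["cx"],c["fy"]*q[:,1]/q[:,2]+c["cy"]]
def circ(P,r=None):
    x0=P[:,:2].mean(0)
    if r is None:
        f=lambda p:np.hypot(P[:,0]-p[0],P[:,1]-p[1])-p[2]
        s=least_squares(f,[*x0,.04],loss='soft_l1',f_scale=.001)
        return s.x,np.sqrt(np.mean(f(s.x)**2))
    f=lambda p:np.hypot(P[:,0]-p[0],P[:,1]-p[1])-r
    s=least_squares(f,x0,loss='soft_l1',f_scale=.001)
    return s.x,np.sqrt(np.mean(f(s.x)**2))
def greymask(im,thr=90):
    return ((cv2.cvtColor(im,cv2.COLOR_BGR2HSV)[...,1]<thr)*255).astype(np.uint8)
E
cat > m1.py <<'E'
from h import *
from workcell import bot
import pickle
cs={n:bot.read_camera(n) for n in ["scene","side"]}
pickle.dump(cs,open("cams0.pkl","wb"))
tiles=[]
for n,rois in {"scene":{"tin":(360,170,60,60),"cap":(252,140,50,40),"cup":(440,190,70,90),"fan":(290,210,95,95)},"side":{"tin":(330,230,62,70),"cap":(370,158,52,40),"cup":(250,305,125,70),"fan":(195,210,90,90)}}.items():
    m=greymask(cs[n]["pixels"])
    for o,(x,y,w,h) in rois.items():
        sub=np.zeros_like(m); sub[y:y+h,x:x+w]=m[y:y+h,x:x+w]
        ct=max(cv2.findContours(sub,cv2.RETR_EXTERNAL,cv2.CHAIN_APPROX_NONE)[0],key=cv2.contourArea)
        print(n,o,cv2.boundingRect(ct),cv2.contourArea(ct))
    cv2.imwrite(f"pics/mask_{n}.png",m)
E
python3 m1.py
```

```text
scene tin (367, 178, 44, 49) 1820.0
scene cap (252, 146, 45, 34) 946.0
scene cup (447, 205, 51, 63) 1743.0
scene fan (298, 218, 79, 86) 4041.5
side tin (336, 238, 50, 58) 2387.0
side cap (377, 166, 39, 28) 797.5
side cup (255, 310, 112, 59) 2851.0
side fan (204, 218, 74, 78) 3536.0
```

```bash
cat > m2.py <<'E'
from h import *
import pickle
cs=pickle.load(open("cams0.pkl","rb"))
def pts(n,x,y,w,h,thr=90):
    m=greymask(cs[n]["pixels"],thr); sub=np.zeros_like(m); sub[y:y+h,x:x+w]=m[y:y+h,x:x+w]
    ct=max(cv2.findContours(sub,cv2.RETR_EXTERNAL,cv2.CHAIN_APPROX_NONE)[0],key=cv2.contourArea)[:,0].astype(float)
    c=ct.mean(0); d=ct-c; return ct+0.5*d/np.linalg.norm(d,axis=1)[:,None]
def rep(lbl,n,p,z,r):
    P=cast(cs[n],p,z); a,e=circ(P,r); 
    b,e2=circ(P); print(lbl,n,len(p),"fix",np.round(a*1e3,1),"rms %.1f"%(e*1e3),"free",np.round(b*1e3,1),"rms %.1f"%(e2*1e3))
for n,roi,up,lo in [("scene",(360,170,60,60),190,215),("side",(330,230,62,70),252,277)]:
    p=pts(n,*roi)
    rep("tin rim",n,p[p[:,1]<up],.072,.047); rep("tin foot",n,p[p[:,1]>lo],0,.050)
for n,roi,up,lo in [("scene",(266,140,40,40),150,166),("side",(370,158,52,40),170,184)]:
    p=pts(n,*roi)
    if n=="scene": q=p[(p[:,1]>lo)&(p[:,0]>269)]
    else: q=p[p[:,1]>lo]
    rep("cap crown",n,p[p[:,1]<up],.040,.029); rep("cap skirt",n,q,0,.0515)
p=pts("scene",440,190,70,90); q=p[(p[:,1]>222)&(p[:,1]<238)&((p[:,0]<476)|(p[:,1]>231))]
rep("cup rim","scene",q,.092,.043)
q=p[p[:,1]>260]; rep("cup foot","scene",q,.04,.034)
p=pts("side",250,305,125,70); q=p[(p[:,1]<332)&(p[:,0]<309)]
rep("cup rim","side",q,.092,.043)
q=p[(p[:,1]>363)]; rep("cup foot","side",q,.04,.034)
q=p[(p[:,0]>318)]
P=cast(cs["side"],q,.084); 
(cx,cy),(w,h),a=cv2.minAreaRect((P[:,:2]*1000).astype(np.float32)); print("handle side",cx,cy,w,h,a)
tip=P[P[:,0]<P[:,0].min()+.004].mean(0); print("tip",tip)
m=greymask(cs["scene"]["pixels"],90)
p=pts("scene",440,190,70,90);q=p[p[:,1]<222];P=cast(cs["scene"],q,.084)
print("handle scene",cv2.minAreaRect((P[:,:2]*1000).astype(np.float32)),P[P[:,0]<P[:,0].min()+.004].mean(0))
p=pts("scene",290,210,95,95); rep("fan","scene",p[p[:,1]>280],0,.078)
p=pts("side",195,210,90,90); rep("fan","side",p[p[:,1]>270],0,.078)
E
python3 m2.py
```

```text
tin rim scene 51 fix [505.9  68.9] rms 1.3 free [507.4  70.1  48.6] rms 1.0
tin foot scene 47 fix [508.7  70.3] rms 0.9 free [509.3  70.8  49.4] rms 0.9
tin rim side 55 fix [510.7  72.2] rms 0.9 free [510.   73.8  48.4] rms 0.7
tin foot side 61 fix [510.5  71.7] rms 0.6 free [510.7  71.3  50.4] rms 0.6
cap crown scene 22 fix [ 535.1 -317.9] rms 1.7 free [ 535.3 -317.7   29.2] rms 1.7
cap skirt scene 25 fix [ 539.3 -314.3] rms 1.9 free [ 538.7 -321.1   57.9] rms 1.8
cap crown side 23 fix [ 541.6 -310.4] rms 1.5 free [ 540.9 -308.5   30.8] rms 1.3
cap skirt side 42 fix [ 540.7 -310.1] rms 1.1 free [ 541.2 -311.8   53. ] rms 1.0
cup rim scene 42 fix [555.1 315.5] rms 1.0 free [555.5 316.   43.5] rms 1.0
cup foot scene 35 fix [555.4 315.5] rms 0.7 free [555.3 315.4  34.1] rms 0.7
cup rim side 63 fix [556.1 316.6] rms 0.6 free [556.  316.7  43. ] rms 0.6
cup foot side 31 fix [531.2 374.1] rms 5.3 free [558.1 311.9  38.1] rms 0.4
handle side 461.6264953613281 296.90936279296875 77.95575714111328 15.00196361541748 11.0831298828125
tip [0.4248587  0.29095202 0.084     ]
handle scene ((452.335205078125, 294.5386047363281), (80.24606323242188, 13.225899696350098), 11.220420837402344) [0.41460538 0.28640264 0.084     ]
fan scene 88 fix [748.2 147.2] rms 0.7 free [748.6 147.6  77.5] rms 0.7
fan side 89 fix [753.8 148.6] rms 0.9 free [754.5 147.3  79.2] rms 0.8
```

```bash
cat > k.py <<'E'
from h import *
from scipy.spatial.transform import Rotation as Ro
TIN=np.array([.5098,.0715]);CAP=np.array([.5403,-.3125]);CUP=np.array([.5557,.3160]);YAW=np.deg2rad(11.1)
def tool(yaw,alpha,roll=0.,flip=False):
    """tool z in vertical plane of handle dir, dipped alpha below horizontal; jaws horizontal; then rolled about handle dir"""
    h=np.array([np.cos(yaw),np.sin(yaw),0]); up=np.array([0,0,1.])
    z=np.cos(alpha)*h-np.sin(alpha)*up; x=np.cross(h,up)   # right of handle
    if flip: x=-x
    y=np.cross(z,x); R=Ro.from_matrix(np.c_[x,y,z])
    return Ro.from_rotvec(roll*h)*R
def pose(cup,cz,yaw,alpha,roll,g,flip=False,back=.019):
    """cup axis xy at handle-axis point height cz (handle axis height); grasp g from cup axis. returns TCP pos, rotvec"""
    h=np.array([np.cos(yaw),np.sin(yaw),0]); R=tool(yaw,alpha,roll,flip)
    gp=np.array([cup[0],cup[1],cz])-g*h
    return gp+R.as_matrix()[:,2]*back,R.as_rotvec()
E
python3 - <<'E'
from k import *
from workcell import bot
import pickle
cs=pickle.load(open("cams0.pkl","rb")); c=cs["side"]
print("disp corners side",cast(c,[[350,230],[408.8,240],[410.5,228]],0).round(3).tolist())
s=cs["scene"]; print("disp corners scene",cast(s,[[230+78,130+64],[230+95,130+72],[230+130,130+52]],0).round(3).tolist())
print("tumbler",cast(c,[[326.7,198],[315.5,192],[337,192]],0).round(3).tolist())
for al in range(0,91,15):
  for fl in (0,1):
    out=[]
    for (cup,cz,yaw,roll) in [(CUP,.084,YAW,0),(CUP,.20,YAW,0),(TIN+[0,.02],.20,YAW,0)]+[(TIN+[0,.02],.135,y,np.deg2rad(r)) for y in(YAW,0) for r in (0,30,60,90,110)]:
        q=bot.inverse_kinematics(*pose(cup,cz,yaw,np.deg2rad(al),roll,.105,fl))
        out.append("-" if q is None else "ok")
        if q is not None and len(out)==1:print(np.round(q,2))
    print(al,fl,out)
E
```

```text
disp corners side [[0.585, -0.067, 0.0], [0.446, -0.088, 0.0], [0.453, -0.133, 0.0]]
disp corners scene [[0.582, -0.131, 0.0], [0.577, -0.073, 0.0], [0.445, -0.081, 0.0]]
tumbler [[0.69, -0.167, 0.0], [0.729, -0.181, 0.0], [0.675, -0.204, 0.0]]
[ 0.56  0.65  2.35  3.51  1.44 -1.62]
0 0 ['ok', 'ok', '-', '-', '-', '-', '-', '-', '-', '-', '-', '-', '-']
[0.56 0.65 2.35 3.51 1.44 1.52]
0 1 ['ok', 'ok', '-', '-', '-', '-', '-', '-', '-', '-', '-', '-', '-']
[ 0.54  0.32  2.45  3.55  0.97 -1.72]
15 0 ['ok', 'ok', '-', '-', '-', '-', '-', '-', '-', '-', '-', '-', '-']
[0.54 0.32 2.45 3.55 0.97 1.42]
15 1 ['ok', 'ok', '-', '-', '-', '-', '-', '-', '-', '-', '-', '-', '-']
[ 0.51  0.06  2.45  3.76  0.47 -1.98]
30 0 ['ok', '-', '-', '-', '-', '-', 'ok', 'ok', '-', '-', '-', '-', 'ok']
[0.51 0.06 2.45 3.76 0.47 1.16]
30 1 ['ok', '-', '-', '-', '-', '-', 'ok', 'ok', '-', '-', '-', '-', 'ok']
45 0 ['-', 'ok', '-', '-', '-', 'ok', 'ok', 'ok', '-', '-', '-', 'ok', 'ok']
[ 0.46 -0.06  2.36 -1.24  0.2  -0.14]
45 1 ['ok', 'ok', '-', '-', '-', 'ok', 'ok', 'ok', '-', '-', '-', 'ok', 'ok']
[ 0.42 -0.03  2.21 -0.25  0.46  2.  ]
60 0 ['ok', 'ok', 'ok', 'ok', 'ok', 'ok', 'ok', 'ok', 'ok', 'ok', 'ok', 'ok', 'ok']
[ 0.42 -0.03  2.21 -0.25  0.46 -1.15]
60 1 ['ok', 'ok', 'ok', 'ok', 'ok', 'ok', 'ok', 'ok', 'ok', 'ok', 'ok', 'ok', 'ok']
[ 0.38  0.08  2.02 -0.07  0.78  1.8 ]
75 0 ['ok', 'ok', 'ok', 'ok', 'ok', 'ok', 'ok', 'ok', 'ok', 'ok', 'ok', 'ok', 'ok']
[ 0.38  0.08  2.02 -0.07  0.78 -1.34]
75 1 ['ok', 'ok', 'ok', 'ok', 'ok', 'ok', 'ok', 'ok', 'ok', 'ok', 'ok', 'ok', 'ok']
[ 0.36  0.24  1.82 -0.    1.08  1.73]
90 0 ['ok', 'ok', 'ok', 'ok', 'ok', 'ok', 'ok', 'ok', 'ok', 'ok', 'ok', 'ok', 'ok']
[ 0.36  0.24  1.82  0.    1.08 -1.41]
90 1 ['ok', 'ok', 'ok', 'ok', 'ok', 'ok', 'ok', 'ok', 'ok', 'ok', 'ok', 'ok', 'ok']
```

```bash
python3 - <<'E'
from k import *
from workcell import bot
D=np.deg2rad
res=[]
for sgn in (1,-1):
 for yaw in range(-100,101,15):
  for al in (0,15,30,45,60,75):
   h=np.array([np.cos(D(yaw)),np.sin(D(yaw)),0]); pd=sgn*np.cross(h,[0,0,1.])[:2]  # pour dir (roll +: toward right of h)
   cz=.14; qs=[];low=1
   for r in (0,20,40,60,80,95,110):
     p,o=pose(TIN-.02*pd,cz,D(yaw),D(al),sgn*D(r),.105)
     best=None
     for fl in (0,):
       q=bot.inverse_kinematics(*pose(TIN-.02*pd,cz,D(yaw),D(al),sgn*D(r),.105,fl))
     if q is None: break
     qs.append(q); M=Ro.from_rotvec(o).as_matrix()
     for a in(-.095,.095):
       for b in(-.0375,.0375):
         for l in(-.088,-.22): low=min(low,(p+M@[a,b,l])[2])
   else:
     qs=np.array(qs); dj=np.abs(np.diff(qs,axis=0)).max(); res.append((round(low,3),sgn,yaw,al,round(dj,2)))
res.sort(reverse=True)
for r in res[:25]:print(r)
E
```

```text
(np.float64(0.038), 1, 95, 0, np.float64(0.35))
(np.float64(0.038), 1, 80, 0, np.float64(0.35))
(np.float64(0.038), 1, 65, 0, np.float64(0.35))
(np.float64(0.038), 1, 50, 0, np.float64(0.35))
(np.float64(0.038), 1, 35, 0, np.float64(0.35))
(np.float64(0.038), 1, -10, 0, np.float64(0.35))
(np.float64(0.038), 1, -25, 0, np.float64(0.35))
(np.float64(0.038), 1, -85, 0, np.float64(0.35))
(np.float64(0.038), 1, -100, 0, np.float64(0.35))
(np.float64(0.038), -1, 95, 0, np.float64(0.35))
(np.float64(0.038), -1, 80, 0, np.float64(0.35))
(np.float64(0.021), 1, 95, 15, np.float64(0.34))
(np.float64(0.021), 1, 80, 15, np.float64(0.35))
(np.float64(0.021), 1, 65, 15, np.float64(0.35))
(np.float64(0.021), 1, 50, 15, np.float64(0.35))
(np.float64(0.021), 1, -25, 15, np.float64(2.37))
(np.float64(0.021), -1, 95, 15, np.float64(0.36))
(np.float64(0.021), -1, 80, 15, np.float64(0.38))
(np.float64(0.005), 1, 95, 30, np.float64(0.33))
(np.float64(0.005), 1, 80, 30, np.float64(0.34))
(np.float64(0.005), 1, 65, 30, np.float64(0.33))
(np.float64(0.005), 1, 50, 30, np.float64(0.31))
(np.float64(0.005), -1, 95, 30, np.float64(0.39))
(np.float64(-0.007), 1, 80, 45, np.float64(0.3))
(np.float64(-0.007), 1, 65, 45, np.float64(0.29))
```

```bash
python3 - <<'E'
from k import *
from workcell import bot
g=.1
for cz in(.084,.14,.18,.22,.26,.3):
    print(cz,np.round(bot.inverse_kinematics(*pose(CUP,cz,YAW,0,0,g)),2) if bot.inverse_kinematics(*pose(CUP,cz,YAW,0,0,g)) is not None else None)
bot.set_joints([-1.41,-0.3,1.9,0,1.4,-.21]); print(bot.current_ee_pos(),bot.current_clock())
bot.set_joints([0.56,-0.2,2.2,3.4,1.44,-1.62]); print(bot.current_ee_pos(),bot.current_clock())
for n in("scene","side"):
    cv2.imwrite(f"pics/c_{n}.png",bot.read_camera(n)["pixels"])
E
```

```text
0.084 [ 0.55  0.65  2.35  3.5   1.44 -1.62]
0.14 [ 0.55  0.42  2.43  3.51  1.3  -1.68]
0.18 [ 0.55  0.24  2.48  3.53  1.18 -1.73]
0.22 [ 0.55  0.06  2.52  3.56  1.04 -1.79]
0.26 [ 0.55 -0.12  2.54  3.6   0.9  -1.87]
0.3 [ 0.55 -0.28  2.55  3.67  0.77 -1.97]
[ 0.19023387 -0.42422025  0.28491563] 0.85
[0.43932402 0.32018827 0.68004166] 3.8583
```

View pics/c_scene.png

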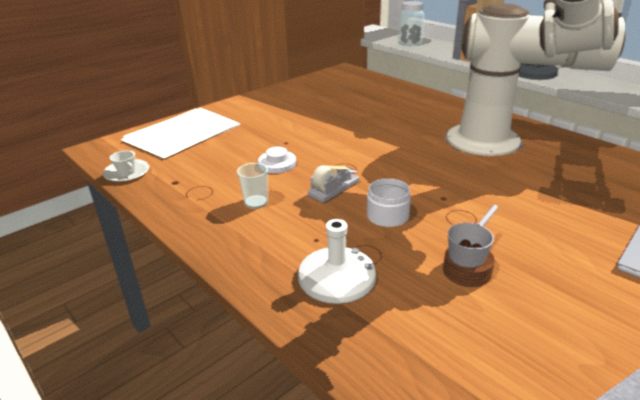

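View pics/c_side.png

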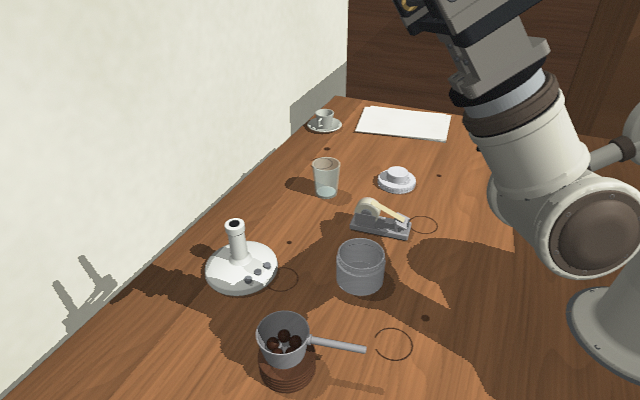

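Both views show the arm raised clear and nothing disturbed. The wrist drum is thick, so I'll estimate its height for a level-tool grasp before lowering.

```bash
python3 - <<'E'
from k import *
from workcell import bot
D=np.deg2rad
rows=[]
for al in(0,10,20,60,90):
  for cz in(.084,.14,.2,.25):
    for cup in (CUP,CUP+[.05,0],CUP+[0,-.1]):
      p,o=pose(cup,cz,YAW,D(al),0,.1); q=bot.inverse_kinematics(p,o)
      if q is not None: rows.append((p,Ro.from_rotvec(o).as_matrix()[:,2],q))
def f(x):
    L,d1,a1,a2,d4,a3=x;e=[]
    for p,z,q in rows:
        W=p-L*z; r=W[0]*np.cos(q[0])+W[1]*np.sin(q[0]);s=q[1]+q[2]
        e+= [r-(a1+a2*np.sin(q[1])+d4*np.sin(s)+a3*np.cos(s)),W[2]-(d1+a2*np.cos(q[1])+d4*np.cos(s)-a3*np.sin(s)),-W[0]*np.sin(q[0])+W[1]*np.cos(q[0])]
    return e
s=least_squares(f,[.3,.3,0,.4,.4,0]);print(len(rows),s.x.round(4),s.cost)
L=s.x[0]
for cup,yaw,cz in((CUP,YAW,.084),(TIN,D(-20),.14)):
  for al in(0,5,10,15,20):
    for g in(.09,.1,.11):
      p,o=pose(cup,cz,yaw,D(al),0,g); q=bot.inverse_kinematics(p,o)
      print(al,g,(p-L*Ro.from_rotvec(o).as_matrix()[:,2]).round(3),None if q is None else np.round(q,2))
E
```

```text
53 [ 0.1333  0.1908  0.2859  0.1758  0.2405 -0.0129] 0.29847442407059765
0 0.09 [0.355 0.277 0.084] [ 0.54  0.65  2.33  3.49  1.42 -1.62]
0 0.1 [0.345 0.275 0.084] [ 0.55  0.65  2.35  3.5   1.44 -1.62]
0 0.11 [0.336 0.273 0.084] [ 0.56  0.65  2.36  3.51  1.45 -1.62]
5 0.09 [0.356 0.277 0.094] [ 0.53  0.55  2.37  3.5   1.27 -1.65]
5 0.1 [0.346 0.275 0.094] [ 0.55  0.54  2.39  3.51  1.29 -1.65]
5 0.11 [0.336 0.273 0.094] [ 0.56  0.54  2.4   3.52  1.3  -1.64]
10 0.09 [0.357 0.277 0.104] [ 0.53  0.44  2.4   3.51  1.11 -1.68]
10 0.1 [0.347 0.275 0.104] [ 0.54  0.44  2.42  3.52  1.13 -1.68]
10 0.11 [0.337 0.273 0.104] [ 0.56  0.43  2.44  3.54  1.14 -1.68]
15 0.09 [0.359 0.277 0.114] [ 0.52  0.34  2.42  3.54  0.95 -1.72]
15 0.1 [0.349 0.275 0.114] [ 0.54  0.33  2.44  3.55  0.96 -1.72]
15 0.11 [0.339 0.274 0.114] [ 0.55  0.32  2.46  3.56  0.97 -1.72]
20 0.09 [0.362 0.278 0.123] [ 0.51  0.24  2.43  3.57  0.79 -1.77]
20 0.1 [0.352 0.276 0.123] [ 0.53  0.23  2.45  3.59  0.79 -1.78]
20 0.11 [0.342 0.274 0.123] [ 0.54  0.21  2.47  3.6   0.8  -1.78]
0 0.09 [0.318 0.141 0.14 ] [ 0.47  0.38  2.52  3
[... 230 characters left out ...]
0.15 ] [ 0.5   0.24  2.57  4.04  1.27 -1.83]
5 0.11 [0.299 0.148 0.15 ] [ 0.54  0.24  2.57  4.08  1.28 -1.84]
10 0.09 [0.319 0.141 0.16 ] [ 0.46  0.1   2.59  4.06  1.1  -1.93]
10 0.1 [0.31  0.144 0.16 ] [ 0.49  0.1   2.6   4.09  1.12 -1.93]
10 0.11 [0.301 0.148 0.16 ] [ 0.52  0.09  2.61  4.13  1.13 -1.94]
15 0.09 [0.321 0.14  0.17 ] [ 0.44 -0.04  2.62  4.14  0.95 -2.05]
15 0.1 [0.312 0.143 0.17 ] [ 0.47 -0.04  2.62  4.17  0.96 -2.06]
15 0.11 [0.303 0.147 0.17 ] [ 0.5  -0.05  2.63  4.21  0.98 -2.07]
20 0.09 [0.324 0.139 0.179] [ 0.41 -0.16  2.63  4.26  0.81 -2.21]
20 0.1 [0.315 0.142 0.179] [ 0.44 -0.18  2.64  4.29  0.82 -2.23]
20 0.11 [0.306 0.146 0.179] [ 0.48 -0.19  2.65  4.33  0.84 -2.24]
```

```bash
python3 - <<'E'
from k import *
from workcell import bot
D=np.deg2rad
for al in (5,10,14):
 for yaw in (-40,-30,-25,-20,-15,-10,-5,0):
   h=np.array([np.cos(D(yaw)),np.sin(D(yaw)),0]); pd=np.cross(h,[0,0,1.])[:2]
   qs=[]
   for r in range(0,111,10):
     q=bot.inverse_kinematics(*pose(TIN-.02*pd,.15,D(yaw),D(al),D(r),.1))
     qs.append([np.nan]*6 if q is None else q)
   qs=np.array(qs); print(al,yaw,np.isnan(qs[:,0]).sum(),np.abs(np.diff(qs,axis=0)).max().round(2),qs.min(0).round(2),qs.max(0).round(2))
E
```

```text
5 -40 12 nan [nan nan nan nan nan nan] [nan nan nan nan nan nan]
5 -30 0 0.19 [ 0.64  0.33  2.35  4.24  1.32 -2.01] [0.67 0.44 2.39 4.41 1.45 0.05]
5 -25 0 0.19 [ 0.58  0.27  2.44  4.09  1.28 -1.96] [0.63 0.4  2.48 4.28 1.43 0.12]
5 -20 0 0.19 [ 0.48  0.21  2.53  3.9   1.25 -1.89] [0.56 0.37 2.57 4.11 1.43 0.19]
5 -15 0 0.19 [ 0.34  0.15  2.62  3.66  1.21 -1.82] [0.45 0.35 2.66 3.91 1.46 0.26]
5 -10 12 nan [nan nan nan nan nan nan] [nan nan nan nan nan nan]
5 -5 12 nan [nan nan nan nan nan nan] [nan nan nan nan nan nan]
5 0 12 nan [nan nan nan nan nan nan] [nan nan nan nan nan nan]
10 -40 7 nan [nan nan nan nan nan nan] [nan nan nan nan nan nan]
10 -30 1 nan [nan nan nan nan nan nan] [nan nan nan nan nan nan]
10 -25 0 0.21 [ 0.5   0.14  2.46  3.92  1.15 -2.05] [0.62 0.43 2.56 4.33 1.48 0.19]
10 -20 0 0.22 [ 0.37  0.06  2.56  3.7   1.09 -2.  ] [0.55 0.41 2.65 4.17 1.5  0.26]
10 -15 8 nan [nan nan nan nan nan nan] [nan nan nan nan nan nan]
10 -10 12 nan [nan nan nan nan nan nan] [nan nan nan nan nan nan]
10 -5 12 nan [nan nan nan nan nan nan] [nan nan nan nan nan nan]
10 0 12 nan [nan nan nan nan nan nan] [nan nan nan nan nan nan]
14 -40 6 nan [nan nan nan nan nan nan] [nan nan nan nan nan nan]
14 -30 2 nan [nan nan nan nan nan nan] [nan nan nan nan nan nan]
14 -25 0 0.24 [ 0.42  0.03  2.48  3.77  1.03 -2.14] [0.6  0.45 2.62 4.39 1.53 0.25]
14 -20 3 nan [nan nan nan nan nan nan] [nan nan nan nan nan nan]
14 -15 10 nan [nan nan nan nan nan nan] [nan nan nan nan nan nan]
14 -10 12 nan [nan nan nan nan nan nan] [nan nan nan nan nan nan]
14 -5 12 nan [nan nan nan nan nan nan] [nan nan nan nan nan nan]
14 0 12 nan [nan nan nan nan nan nan] [nan nan nan nan nan nan]
```

```bash
python3 - <<'E'
from k import *
from workcell import bot
D=np.deg2rad
bot.goto(*pose(CUP,.26,YAW,D(10),0,.1)); print(bot.current_ee_pos(),bot.current_clock())
p,o=pose(CUP,.155,YAW,D(10),0,.1); bot.line_to(p,o,max_speed=.15)
print(bot.current_ee_pos(),bot.current_clock(),bot.current_contact_force())
for n in("scene","side","wrist"):
    cv2.imwrite(f"pics/d_{n}.png",bot.read_camera(n)["pixels"])
E
```

```text
[0.47642089 0.30052343 0.25778761] 5.4667
[0.47638835 0.30069503 0.15257131] 6.3167 [ 0.67580257  0.13723237 -0.19209996]
```

View pics/d_scene.png

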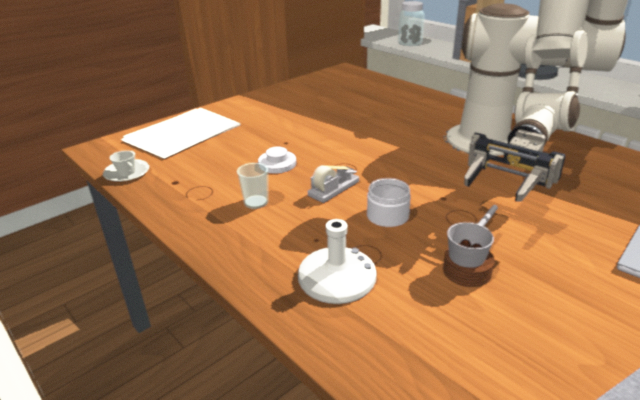

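View pics/d_side.png

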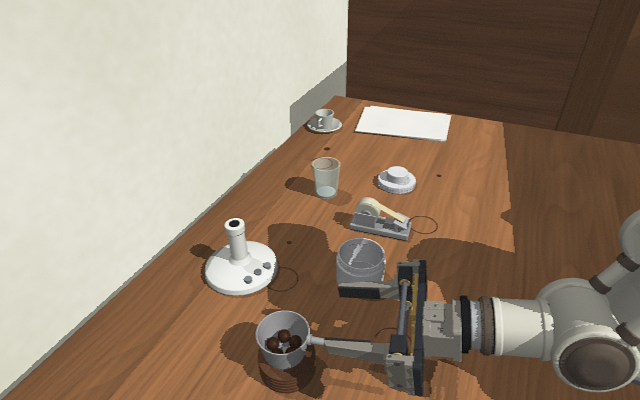

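View pics/d_wrist.png

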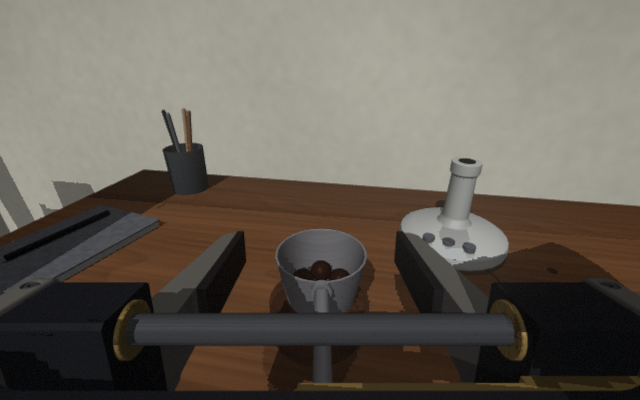

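The level tool sits behind the cup with the handle centred between the open fingers (wrist view, handle at column 322). The wrist drum (side view, about (595,350)) is well above the desk, so I'll descend and grip.

```bash
python3 - <<'E'
from k import *
from workcell import bot
D=np.deg2rad
p,o=pose(CUP,.085,YAW,D(10),0,.1); bot.line_to(p,o,max_speed=.12)
print(bot.current_ee_pos(),p,bot.current_contact_force())
cv2.imwrite("pics/e_pre.png",bot.read_camera("side")["pixels"])
bot.set_gripper(0.0,55); print(bot.current_opening()*92,bot.current_contact_force(),bot.current_clock())
for n in("scene","side","wrist"):
    cv2.imwrite(f"pics/e_{n}.png",bot.read_camera(n)["pixels"])
E
```

```text
[0.47623173 0.30057863 0.08246397] [0.47593204 0.30035015 0.08170068] [0.48031785 0.31201847 0.08416378]
11.157486627017787 [0.55222131 0.27558212 0.32087929] 8.4417
```

View pics/e_side.png

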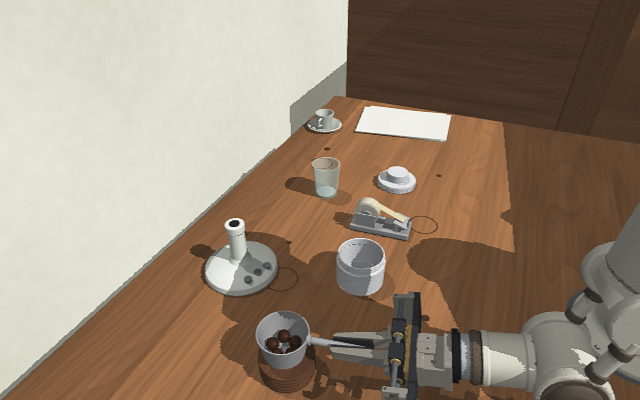

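View pics/e_wrist.png

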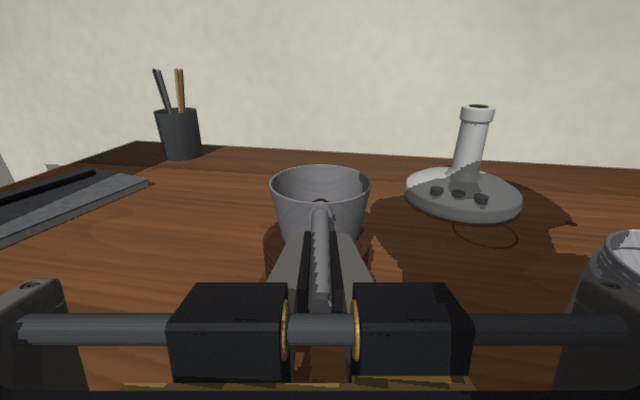

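Gripped: the opening is 11.2 mm on the 12 mm handle, and the wrist view shows the handle centred between the pads at column 320. Next I'll lift, check, and carry towards the tin.

```bash
python3 - <<'E'
from k import *
from workcell import bot
D=np.deg2rad
bot.set_gripper(0.0,60)
for cz in(.095,.19):
    p,o=pose(CUP,cz,YAW,D(10),0,.1); bot.line_to(p,o,max_speed=.08)
print(bot.current_opening()*92,bot.current_contact_force(),bot.current_clock())
for n in("scene","side","wrist"):
    cv2.imwrite(f"pics/f_{n}.png",bot.read_camera(n)["pixels"])
yaw=D(-23)
pd=np.array([np.sin(yaw),-np.cos(yaw)])
for cz in(.15,.17,.19): print(cz,bot.inverse_kinematics(*pose(TIN-.02*pd,cz,yaw,D(10),0,.1)))
E
```

```text
10.825331806329746 [-0.5038195   0.18411497 -2.00924927] 10.4167
0.15 [ 0.59111239  0.13776896  2.49922499  4.27340474  1.14589318 -2.03126464]
0.17 [ 0.59111239  0.04726148  2.51569737  4.30521074  1.11548105 -2.10588291]
0.19 [ 0.59111239 -0.04189511  2.52863206  4.34103264  1.08653739 -2.18497189]
```

View pics/f_side.png

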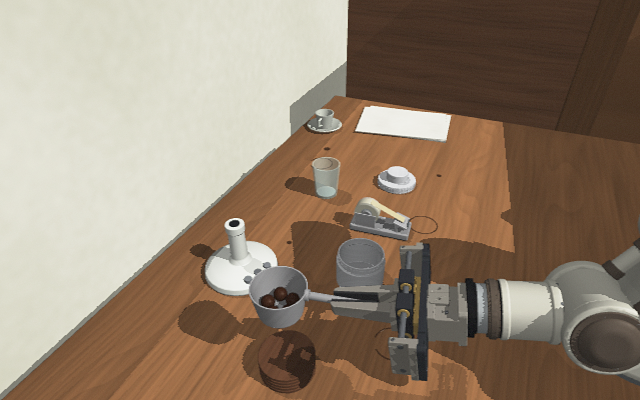

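View pics/f_scene.png

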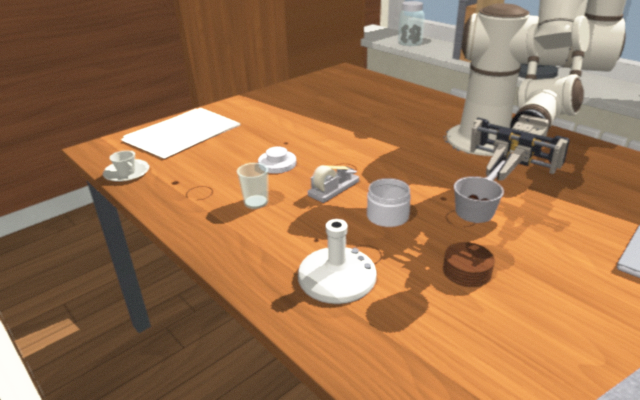

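The cup is upright with all five balls visible (side view, cup at (279,297)), and the coasters stayed at (287,360). Moving to the pour position beside and above the tin.

```bash
python3 - <<'E'
from k import *
from workcell import bot
D=np.deg2rad
yaw=D(-23); pd=np.array([np.sin(yaw),-np.cos(yaw)])
C=TIN-.02*pd
p,o=pose(C,.18,yaw,D(10),0,.1); bot.line_to(p,o,max_speed=.13)
p,o=pose(C,.145,yaw,D(10),0,.1); bot.line_to(p,o,max_speed=.1)
p,o=pose(C,.145,yaw,D(10),D(35),.1); bot.line_to(p,o,max_speed=.05)
print(bot.current_ee_pos(),p,bot.current_contact_force(),bot.current_clock())
for n in("scene","side"):
    cv2.imwrite(f"pics/g_{n}.png",bot.read_camera(n)["pixels"])
E
```

```text
[0.44385029 0.12362013 0.14304211] [0.44352745 0.12341408 0.14229736] [-0.35463399  0.214677   -1.13138613] 13.375
```

View pics/g_side.png

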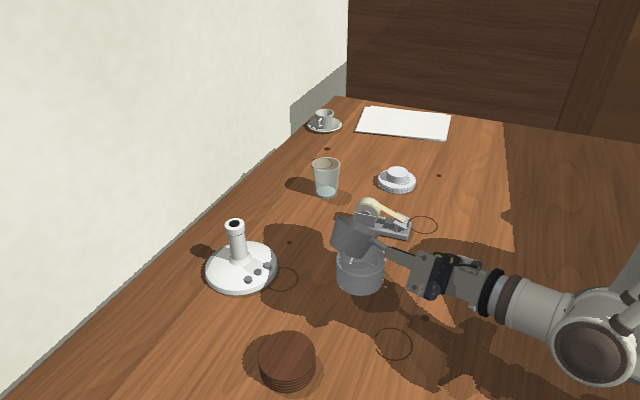

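View pics/g_scene.png

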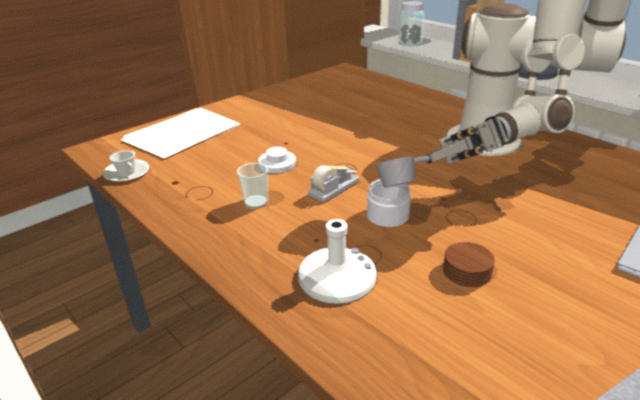

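The cup is over the tin and beginning to tip; the side view shows it at (352,237) above the mouth at (360,262). I'll pour in small steps, checking along the way.

```bash
python3 - <<'E'
from k import *
from workcell import bot
D=np.deg2rad
yaw=D(-23); pd=np.array([np.sin(yaw),-np.cos(yaw)])
C=TIN-.02*pd
for r in list(range(40,86,5)):
    p,o=pose(C,.145,yaw,D(10),D(r),.1); bot.line_to(p,o,max_speed=.02); bot.hold(.1)
    print(r,bot.current_clock())
cv2.imwrite("pics/h_side.png",np.hstack([bot.read_camera("side")["pixels"][190:330,270:430],bot.read_camera("scene")["pixels"][130:270,330:490]]).repeat(2,0).repeat(2,1))
for r in (90,94,98,102,106):
    p,o=pose(C,.145,yaw,D(10),D(r),.1); bot.line_to(p,o,max_speed=.02); bot.hold(.15)
bot.hold(.5)
print(bot.current_opening()*92,bot.current_contact_force(),bot.current_clock())
cv2.imwrite("pics/h2_side.png",np.hstack([bot.read_camera("side")["pixels"][190:330,270:430],bot.read_camera("scene")["pixels"][130:270,330:490]]).repeat(2,0).repeat(2,1))
E
```

```text
40 13.825
45 14.175
50 14.525
55 14.875
60 15.225
65 15.575
70 15.925
75 16.275
80 16.625
85 16.975
11.193821541584157 [-0.04952616 -0.14708994 -1.28803925] 19.575
```

View pics/h_side.png

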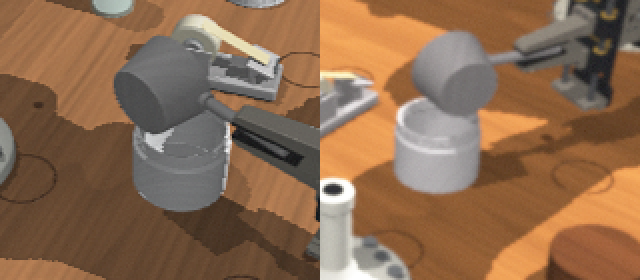

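View pics/h2_side.png

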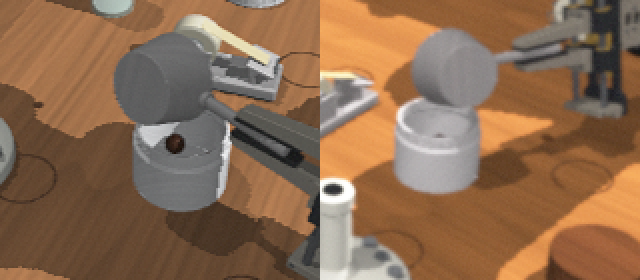

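The right-hand view shows the cup fully tipped, and one ball is visible in the tin at crop pixel (175,143), with none on the desk. I'll tip a little further, then check from above.

```bash
python3 - <<'E'
from k import *
from workcell import bot
D=np.deg2rad
yaw=D(-23); pd=np.array([np.sin(yaw),-np.cos(yaw)])
C=TIN-.02*pd
for r in (112,106,112):
    try:
        p,o=pose(C,.145,yaw,D(10),D(r),.1); bot.line_to(p,o,max_speed=.05)
    except bot.MotionError as e: print(r,e)
bot.hold(.4)
print(bot.current_contact_force())
for r in (80,40,0):
    p,o=pose(C,.145,yaw,D(10),D(r),.1); bot.line_to(p,o,max_speed=.1)
p,o=pose(C,.19,yaw,D(10),0,.1); bot.line_to(p,o,max_speed=.12)
bot.hold(.2); print(bot.current_contact_force(),bot.current_clock())
for n in("side","scene"):cv2.imwrite(f"pics/i_{n}.png",bot.read_camera(n)["pixels"])
E
```

```text
[-0.09224544 -0.08427239 -1.065562  ]
[-1.02801363  0.0984928  -1.11761453] 23.9833
```

View pics/i_side.png

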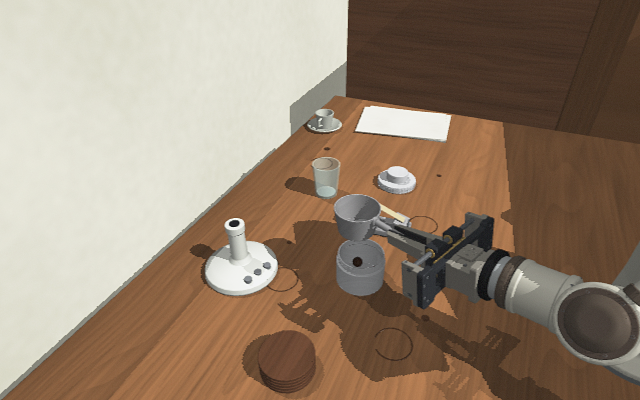

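View pics/i_scene.png

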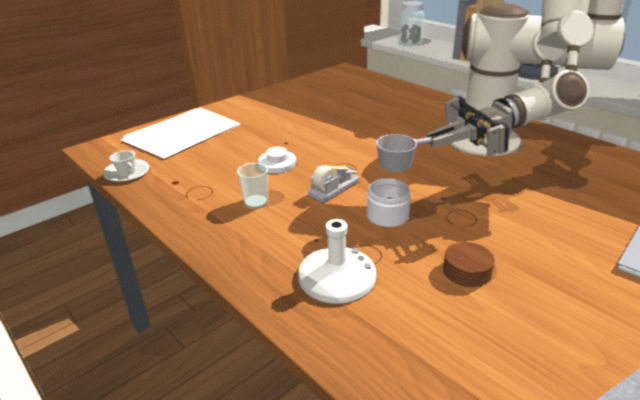

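```bash
python3 - <<'E'
from k import *
from workcell import bot
D=np.deg2rad
p,o=pose(CUP,.19,YAW,D(10),0,.1); bot.line_to(p,o,max_speed=.14)
p,o=pose(CUP,.125,YAW,D(10),0,.1); bot.line_to(p,o,max_speed=.1)
print(bot.current_contact_force(),bot.current_clock())
import pickle
cs={n:bot.read_camera(n) for n in("side","scene")}; pickle.dump(cs,open("cams1.pkl","wb"))
a=cs["side"]["pixels"][230:400,240:400]; b=cs["scene"]["pixels"][150:320,370:530]
cv2.imwrite("pics/j.png",np.hstack([a,b]).repeat(2,0).repeat(2,1))
# coasters from images taken with it clear
for n,f,(x,y,w,h) in(("side","i_side",(255,325,65,70)),("scene","i_scene",(435,240,70,45))):
    im=cv2.imread(f"pics/{f}.png"); v=im[...,2]; print(n,v[y:y+h:6,x:x+w:6])
E
```

```text
[ 0.06116287 -0.50123784 -1.34615994] 26.3333
side [[172 159 174 166 169 172 171 167  97  92  92]
 [153 166 172 177 127 109 105 130 165 161  90]
 [160 106 102 102  98 105  95 112 111 150 154]
 [105  93 108  98 104 106 107 114 110 110 156]
 [104 107 107 107 106 100 111 115 114 105 147]
 [102 105  98 102 100 110 113 113  99 101 126]
 [ 97 100 103 106 103 109 113 113 105  98 106]
 [106 103 105 100 111 114 115 105 102 108  95]
 [110  59 102 108 109 113 108 106 110  93 123]
 [101  99  50  58 117 108 115  89 106  95 127]
 [176 167  57  70  95  98  88  97 107 135 135]
 [170 169 150 159  68  94  82 126 138 122 162]]
scene [[230 224 218 175 145 146 172 222 234 228 237 232]
 [214 234 220 157 161 162 147 142 189 229 234 228]
 [189 219 152 153 147 155 162 159 149 159 225 226]
 [230 225 142 144 152 150 151 161 161 160 228 223]
 [233 164  81 137 150 147 149 150 152 158 224 229]
 [147 141  77  89  83 139 152 147 139  98 199 225]
 [147 153  91  85  92  89  82  77  78 103 211 233]
 [151 142 142 123  93  85  88  80  85 197 229 224]]
```

View pics/j.png

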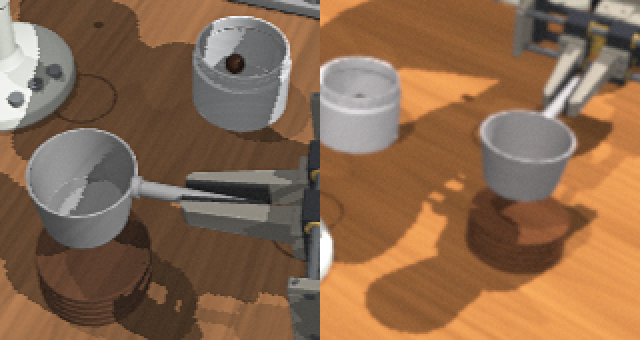

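The cup is empty and upright (left crop, (82,190)), directly over the coasters, and balls are visible in the tin at (234,63). I'll check the cup's centre from its rim, then lower it.

```bash
python3 - <<'E'
from k import *
import pickle
cs=pickle.load(open("cams1.pkl","rb"))
m=greymask(cs["side"]["pixels"]); 
sub=np.zeros_like(m); sub[290:360,248:306]=m[290:360,248:306]
ct=max(cv2.findContours(sub,cv2.RETR_EXTERNAL,cv2.CHAIN_APPROX_NONE)[0],key=cv2.contourArea)[:,0].astype(float)
print(cv2.boundingRect(ct.astype(int)))
q=ct[(ct[:,1]<318)&(ct[:,0]<304)]+[0,-.3]
for z in(.13,.133,.136): print(z,circ(cast(cs["side"],q,z),.043),circ(cast(cs["side"],q,z)))
# coaster foot, scene/side hand-read edge pixels (j.png /2 + offset)
s=np.array([[38,255],[45,300],[70,321],[100,322],[130,308],[150,270]])/2+[240,230]
print("coaster side foot",circ(cast(cs["side"],s[1:5],0),.048))
t=np.array([[470,245],[480,256],[500,266],[520,270],[545,264],[562,250]],float); t=(t-[320,0])/2+[370,150]
print("coaster scene foot",circ(cast(cs["scene"],t,0),.048))
E
```

```text
(253, 294, 53, 61)
0.13 (array([0.55688061, 0.31517352]), np.float64(0.0005241029421154522)) (array([0.55715768, 0.31490835, 0.04268491]), np.float64(0.0005186375541865375))
0.133 (array([0.55530918, 0.31745479]), np.float64(0.000535417434397315)) (array([0.55580033, 0.31698046, 0.04243798]), np.float64(0.0005156298264168597))
0.136 (array([0.55374051, 0.31973712]), np.float64(0.0005546855330329698)) (array([0.55444298, 0.31905256, 0.04219104]), np.float64(0.0005126221583032393))
coaster side foot (array([0.55377738, 0.31652243]), np.float64(0.0005400798221940669))
coaster scene foot (array([0.54230786, 0.3141553 ]), np.float64(0.001029191276174781))
```

```bash
python3 - <<'E'
from k import *
from workcell import bot
D=np.deg2rad
p,o=pose(CUP,.092,YAW,D(10),0,.1); bot.line_to(p,o,max_speed=.08)
f0=bot.current_contact_force()
for cz in(.089,.087,.0855,.0845,.0835):
    p,o=pose(CUP,cz,YAW,D(10),0,.1); bot.line_to(p,o,max_speed=.03); f=bot.current_contact_force(); print(cz,bot.current_ee_pos()[2].round(4),f.round(2))
    if f[2]-f0[2]>1.5: break
bot.set_gripper(0.5); bot.set_gripper(1.0); print(bot.current_opening(),bot.current_clock())
p,o=pose(CUP,.16,YAW,D(10),0,.1); bot.line_to(p,o,max_speed=.1)
print(bot.current_contact_force(),bot.current_clock())
a=bot.read_camera("side"); b=bot.read_camera("scene")
cv2.imwrite("pics/k.png",np.hstack([a["pixels"][230:400,240:400],b["pixels"][150:320,370:530]]).repeat(2,0).repeat(2,1))
cv2.imwrite("pics/k_w.png",bot.read_camera("wrist")["pixels"])
E
```

```text
0.089 0.0861 [ 0.09  0.33 -1.19]
0.087 0.0837 [-0.21 -0.3  -0.72]
0.0855 0.0821 [ 0.57  0.   -1.5 ]
0.0845 0.0816 [-0.98 -0.09  0.45]
1.0022279818502176 29.4667
[-0.46444687 -0.4579595  -0.89288701] 30.375
```

View pics/k.png

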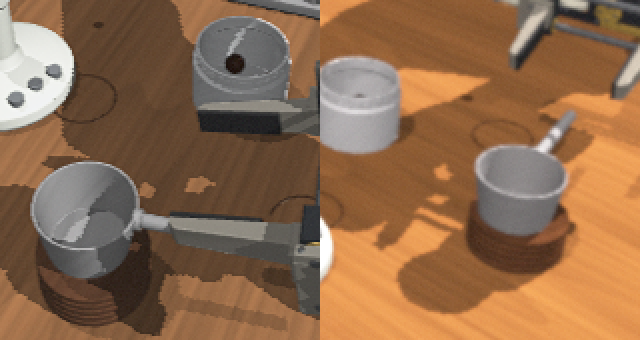

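The cup stands upright on the coasters, let go (left crop (85,220), right crop (520,190)), and the fingers are clear. Next I'll swing back to tool-down and look into the tin and at the cap from above.

```bash
python3 - <<'E'
from k import *
from workcell import bot
import pickle
D=np.deg2rad
c=dict(R=np.array([[0.3625241,-0.9319713,-0.00240098],[-0.89599637,-0.34923693,0.27427009],[-0.25645036,-0.09727825,-0.9616497]]),t=np.array([-0.57414487,-0.03193768,0.39075648]))
M=Ro.from_rotvec([-2.59206408e+00,1.77329504e+00,1.60354548e-03]).as_matrix()
Cw=-c["R"].T@c["t"]; print("cam in tool",(M.T@(Cw-[.2083,-.5354,.2139])).round(4),"axis in tool",(M.T@c["R"][2]).round(3))
bot.set_joints([0.56,-0.2,2.2,3.4,1.44,-1.62])
for fl in(0,1):
  R=tool(0,D(90),0,fl)
  for P in([.5098,.0715,.3],[.5098,.0715,.105],[.5403,-.3125,.02],[.5403,-.3125,.2]):
    print(fl,np.round(bot.inverse_kinematics(np.array(P),R.as_rotvec()),2))
print(bot.current_clock())
E
```

```text
cam in tool [ 0.0003 -0.0765 -0.1692] axis in tool [-0.001  0.275  0.962]
0 [-0.1  -0.04  1.64  0.    1.54  1.48]
0 [-0.1   0.12  1.87  0.    1.15  1.48]
0 [-0.72  0.49  1.59  0.    1.06  0.85]
0 [-0.72  0.29  1.47  0.    1.38  0.85]
1 [-0.1  -0.04  1.64 -0.    1.54 -1.67]
1 [-0.1   0.12  1.87 -0.    1.15 -1.67]
1 [-0.72  0.49  1.59  0.    1.06 -2.29]
1 [-0.72  0.29  1.47  0.    1.38 -2.29]
32.3583
```

```bash
python3 - <<'E'
from k import *
from workcell import bot
import pickle
D=np.deg2rad
o=tool(0,D(90),0,0).as_rotvec()
bot.goto([.54,.0715,.28],o); print(bot.current_clock())
w1=bot.read_camera("wrist"); cv2.imwrite("pics/l_tin.png",w1["pixels"])
bot.line_to([.56,-.3125,.2],o,max_speed=.3); bot.hold(.2)
w2=bot.read_camera("wrist"); cv2.imwrite("pics/l_cap.png",w2["pixels"])
pickle.dump((w1,w2),open("wr.pkl","wb"))
cv2.imwrite("pics/l_side.png",bot.read_camera("side")["pixels"])
print(bot.current_clock(),proj(w1,[*TIN,.072]),proj(w2,[*CAP,.04]))
E
```

```text
35.2167
37.025 [[319.82168278 199.89993712]] [[320.14031602 202.92995691]]
```

View pics/l_tin.png

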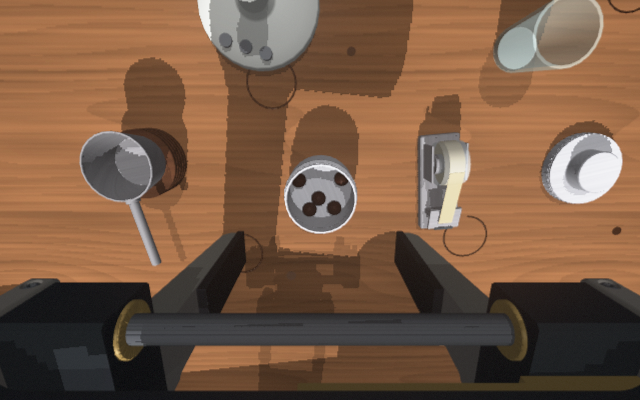

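View pics/l_cap.png

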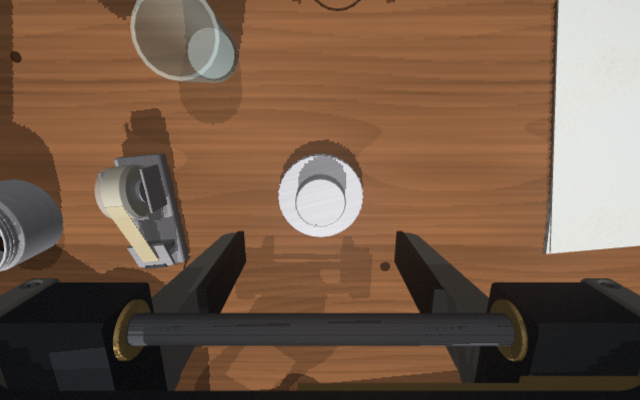

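View pics/l_side.png

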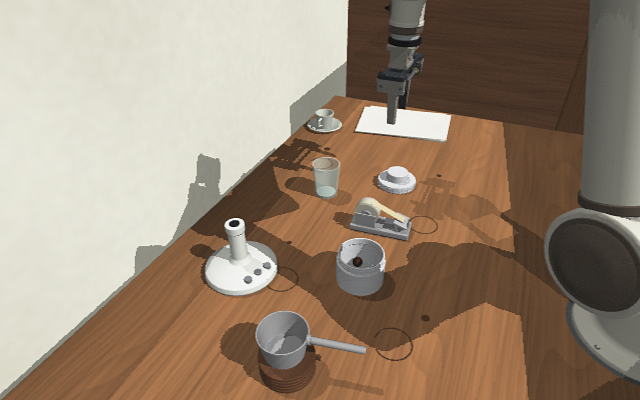

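The wrist view shows all five chocolates inside the tin's rim (centre about (320,199)), and in the second picture the cap crown is at (321,203). Now I'll refine the tin and cap centres from these pictures.

```bash
python3 - <<'E'
from k import *
import pickle
w1,w2=pickle.load(open("wr.pkl","rb"))
g=cv2.cvtColor(w1["pixels"],cv2.COLOR_BGR2GRAY)
m=greymask(w1["pixels"],90); sub=np.zeros_like(m); sub[150:240,278:365]=m[150:240,278:365]
ct=max(cv2.findContours(sub,cv2.RETR_EXTERNAL,cv2.CHAIN_APPROX_NONE)[0],key=cv2.contourArea)[:,0].astype(float)
print(cv2.boundingRect(ct.astype(int)))
c0=ct.mean(0); q=ct[ct[:,1]>200]; q=q+.5*(q-[320,199])/np.linalg.norm(q-[320,199],axis=1)[:,None]
print("tin",circ(cast(w1,q,.072),.047),circ(cast(w1,q,.072)))
m=greymask(w2["pixels"],80); sub=np.zeros_like(m); sub[140:245,265:375]=m[140:245,265:375]
ct=max(cv2.findContours(sub,cv2.RETR_EXTERNAL,cv2.CHAIN_APPROX_NONE)[0],key=cv2.contourArea)[:,0].astype(float)
print(cv2.boundingRect(ct.astype(int)))
for q,z in((ct[ct[:,1]<190],0),(ct[ct[:,1]>200],.017)):
    q=q+.5*(q-[320,195])/np.linalg.norm(q-[320,195],axis=1)[:,None]
    print("cap",circ(cast(w2,q,z),.0515),circ(cast(w2,q,z)))
# crown outline : edges
e=cv2.Canny(cv2.cvtColor(w2["pixels"],cv2.COLOR_BGR2GRAY),40,100)
ys,xs=np.nonzero(e[175:232,292:352]); q=np.c_[xs+292,ys+175].astype(float)
P=cast(w2,q,.04); r=np.hypot(P[:,0]-.5403,P[:,1]+.3125); P=P[abs(r-.029)<.006]
print("crown",len(P),circ(P,.029),circ(P))
E
```

```text
(284, 155, 73, 79)
tin (array([0.50973586, 0.07084666]), np.float64(0.00035485058400254097)) (array([0.50973092, 0.07084662, 0.04699608]), np.float64(0.00035484917680887355))
(278, 153, 86, 85)
cap (array([ 0.54098355, -0.31272689]), np.float64(0.000892947657637519)) (array([ 0.53844925, -0.31267888,  0.05356484]), np.float64(0.00045886914440219196))
cap (array([ 0.54040481, -0.31259834]), np.float64(0.0003927267443639539)) (array([ 0.54032547, -0.31259828,  0.05143741]), np.float64(0.000391876440259916))
crown 329 (array([ 0.54130305, -0.31240306]), np.float64(0.001950554780104174)) (array([ 0.54114631, -0.31240931,  0.02869437]), np.float64(0.001969045249532781))
```

Both centres agree to about 1 mm with the first measurement. Grasping the crown.

```bash
python3 - <<'E'
from k import *
from workcell import bot
o=tool(0,np.deg2rad(90),0,0).as_rotvec()
bot.line_to([.5405,-.3125,.06],o,max_speed=.15)
bot.line_to([.5405,-.3125,.0195],o,max_speed=.06)
print(bot.current_ee_pos(),bot.current_contact_force())
bot.set_gripper(0.0,45); print(bot.current_opening()*92,bot.current_ee_pos(),bot.current_contact_force())
bot.line_to([.5405,-.3125,.06],o,max_speed=.06)
print(bot.current_opening()*92,bot.current_contact_force(),bot.current_clock())
cv2.imwrite("pics/m_side.png",bot.read_camera("side")["pixels"]); cv2.imwrite("pics/m_w.png",bot.read_camera("wrist")["pixels"])
E
```

```text
[ 0.54071572 -0.31270403  0.01970828] [-0.67944696 -0.05273681 -0.01103855]
56.78410625543987 [ 0.5405765  -0.31258566  0.01964613] [-0.5896482  -1.10421904  0.43406649]
56.85387703744027 [ 1.16561712  0.4792848  -0.8900447 ] 40.3917
```

View pics/m_side.png

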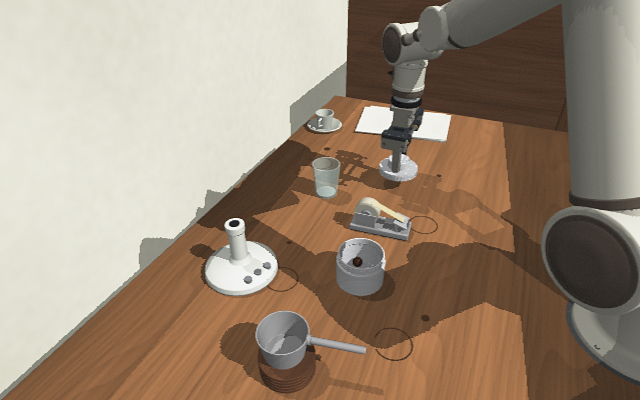

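View pics/m_w.png

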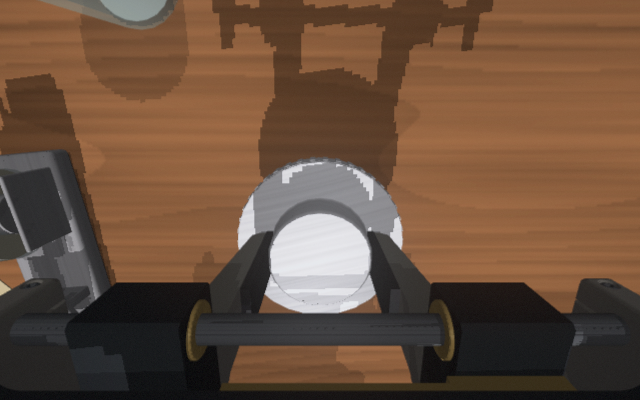

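The cap is off the desk and held by the crown, with an opening of 56.8 mm on 58 mm. Carrying it over the dispenser to the tin.

```bash
python3 - <<'E'
from k import *
from workcell import bot
import pickle
o=tool(0,np.deg2rad(90),0,0).as_rotvec()
bot.line_to([.5405,-.3125,.155],o,max_speed=.1)
bot.line_to([.5097,.0712,.155],o,max_speed=.1)
bot.line_to([.5097,.0712,.115],o,max_speed=.06)
bot.line_to([.5097,.0712,.1025],o,max_speed=.03)
bot.hold(.3)
print(bot.current_opening()*92,bot.current_ee_pos(),bot.current_tool_rot(),o,bot.current_contact_force(),bot.current_clock())
cs={n:bot.read_camera(n) for n in("side","scene","wrist")}; pickle.dump(cs,open("cams2.pkl","wb"))
for n in cs: cv2.imwrite(f"pics/n_{n}.png",cs[n]["pixels"])
cv2.imwrite("pics/n_z.png",np.hstack([cs["side"]["pixels"][190:310,300:440],cs["scene"]["pixels"][130:250,320:460]]).repeat(2,0).repeat(2,1))
E
```

```text
57.139702156448 [0.50982266 0.07118028 0.10266352] [-2.22130798e+00  2.22131314e+00 -4.13177372e-04] [-2.22144147e+00  2.22144147e+00 -6.80120296e-17] [ 0.45419564  0.5431605  -0.60339665] 47.275
```

View pics/n_z.png

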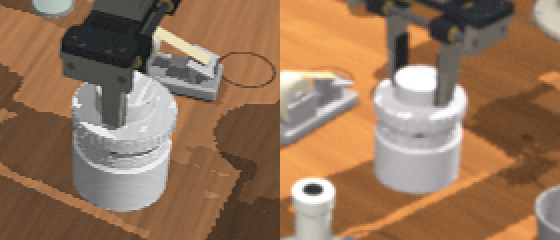

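View pics/n_scene.png

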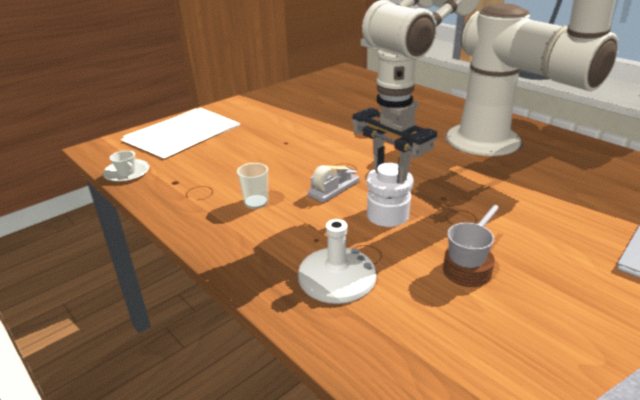

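View pics/n_wrist.png

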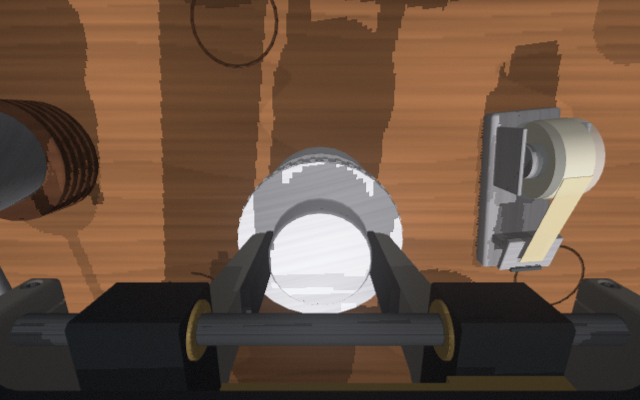

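```bash
python3 - <<'E'
from k import *
import pickle
cs=pickle.load(open("cams2.pkl","rb"))
for n,(x,y,w,h),lo in(("scene",(360,160,60,70),215),("side",(330,222,62,78),277)):
    m=greymask(cs[n]["pixels"]); s=np.zeros_like(m); s[y:y+h,x:x+w]=m[y:y+h,x:x+w]
    ct=max(cv2.findContours(s,cv2.RETR_EXTERNAL,cv2.CHAIN_APPROX_NONE)[0],key=cv2.contourArea)[:,0].astype(float)
    d=ct-ct.mean(0); p=ct+.5*d/np.linalg.norm(d,axis=1)[:,None]; q=p[p[:,1]>lo]
    print("tin foot",n,circ(cast(cs[n],q,0),.05))
c=cs["wrist"]; m=greymask(c["pixels"],80); s=np.zeros_like(m); s[140:228,225:415]=m[140:228,225:415]
ct=max(cv2.findContours(s,cv2.RETR_EXTERNAL,cv2.CHAIN_APPROX_NONE)[0],key=cv2.contourArea)[:,0].astype(float)
q=ct[(ct[:,1]>185)&(ct[:,1]<226)&((ct[:,0]<262)|(ct[:,0]>378))]
d=q-[320,232]; q=q+.5*d/np.linalg.norm(d,axis=1)[:,None]
print("cap skirt top",len(q),circ(cast(c,q,.083+.017),.0515))
P=cast(cs["side"],[0,0],0)
a=cv2.imread("pics/a_side.png").astype(int)
for k,(x,y,w,h) in dict(cup=(250,305,125,90),disp=(385,200,30,40),tumbler=(308,150,36,52),fan=(200,215,80,82)).items():
    print(k,np.abs(a[y:y+h,x:x+w]-cs["side"]["pixels"][y:y+h,x:x+w]).max(2).mean().round(1))
E
```

```text
tin foot scene (array([0.50893194, 0.07014594]), np.float64(0.0009304616828144631))
tin foot side (array([0.51047673, 0.07165831]), np.float64(0.0006389708643536734))
cap skirt top 81 (array([0.5098622 , 0.07074931]), np.float64(0.00039944362201595066))
cup 23.2
disp 9.2
tumbler 31.8
fan 48.1
```

The cap is centred on the tin to about 1 mm, and the tin hasn't moved. The larger side-view differences around the fan and tumbler look like moving arm shadows, since both sit at the same pixels in the scene view. Handing in.

```bash
python3 - <<'E'
from workcell import bot
print(bot.current_joint_vel(),bot.current_opening()*92,bot.current_clock())
bot.job_done()
E
```

```text
[-0.00039066 -0.00011272  0.00165497 -0.00069883  0.00156127  0.00079361] 56.71848571664654 47.425
the job is handed in; nothing more can be done
```

I finished the job and handed it in at about 47 s of the 72 s allowed; no verdict is reported, so the results below are from my own checks.

- **Pour:** I gripped the cup by its handle with the tool nearly level, carried it over and tipped it to 112° above the tin. A wrist picture then showed all five chocolates in the tin and an empty cup.
- **Cup:** It is back on the coasters, upright and let go, in the same place in the pictures as at the start. Just before release, its measured centre was within about 2 mm of its starting point. The two views disagreed by about 12 mm on the coaster centre, both within the 30 mm allowed.
- **Cap:** I gripped it by the crown and carried it over the dispenser with its lower edge at about 135 mm. It is held still and level over the tin. The cap centre measured (0.5099, 0.0707), against (0.5097, 0.0708) for the tin mouth, so it is centred to about 1 mm. Its lower edge is about 11 mm above the rim by arm reading, and no contact force showed.
- **Other objects:** The tin's foot measures within about 1–2 mm of where it was at the start. The dispenser, tumbler and fan base sit at the same pixels as before. A side-view difference check also flagged the fan, the tumbler and the cup; I put that down to arm shadows and did not measure them again.

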